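# Hook the tape over the end of the tube

### The arm

A 6-joint arm with a two-finger parallel gripper is mounted at the origin on the work surface. World frame = base frame: x ahead of the robot, y to its left, z up, the work surface at z = 0. Lengths are in mm, angles in rad, forces in N, time in s.
With the tool pointing down it reaches from about 350 to 975 mm from the base axis. Payload 7.1 kg.
Tool frame: the origin (TCP) lies at the very end of the fingers, on their centre line; the grasp point (between the pads) lies 19 mm behind it; z points along the fingers, y is the line along which they close (so a half turn about z gives the same grasp; the last joint's range is limited). The gripper opens to 88 mm and grips with 3 to 60 N. Pads are 20 mm wide; open, the fingers measure 115 mm over their backs; the gripper's body (75 mm by 178 mm) begins 61 mm behind the grasp point.
Start: joints at [1.287, 0.423, 1.63, -0, 1.089, -0.019], TCP at [163.541, 603.207, 222.675] pointing down, gripper open.
Joint ranges: [-3, 3], [-0.9, 2.11], [0.09, 2.58], [-1.31, 4.45], [0.11, 2.69], [-2.54, 2.54]. Speed limits (rad/s): [2.39, 2.39, 3.01, 3.14, 3.14, 3.14].

### API

Orientations are given as a rotation vector (axis times angle).
In Python, from workcell import ctrl, optics gives the robot as it stands.
- The arm moves only by the shell command python3 -m jog 'ROWS'. ROWS is JSON, a list of rows, each a list of 7 numbers: the shift along the tool's x, y, z in units of 40 mm (1.0 is 40 mm), then the turn, a rotation vector about the tool's x, y, z in units of 6 degrees (1.0 is 6 degrees), then the opening, from 0 (shut) to 1 (fully open). A call has 1 to 20 rows; each row shifts and turns the commanded pose from where the row before left it, along the tool's axes as they then stand; what a row does not reach is not made up. A row lasts 1/10 s, in which the tool goes at most 50 mm and 8.59 degrees, less where a joint would pass 70% of its speed; a pose out of reach is approached as far as the arm can. A call is refused whole if a number of a shift passes 1 or a number of a turn 1, either way. A call with a gripper value outside its range is refused whole. The fingers move at their own pace and stop on an object; the grip force is fixed at half the most. Time passes only in rows, so rows that do not move let the fingers close. It gives the time, the measured TCP pose, the force, the opening and the grip force at its end, in the units of the state.
- ctrl.get_obs(): the state, without advancing time (a new reading comes with each control period).
- optics.get_image(name): name is "scene" or "top"; returns the picture (400x640x3 uint8, red, green, blue); there is no depth.
- optics.camera_model(name): a dict with "fov_y" (degrees; the focal length in pixels is half the picture's height over the tangent of half this angle, whatever the lens; pixels are square), "cx", "cy" (the principal point, pixels), "view" (4x4, takes a point from world to camera coordinates). Camera axes: x right, y up, looking along -z (the intrinsics and any distortion apply to the point x, -y, -z); pixel columns grow to the right and rows downward; lengths in mm; the calibration is good to about 2 mm. A picture is of the moment at which its call begins. camera_model takes no time and is no camera call.
- ctrl.close_job(): hands the job in; it is judged then, once.
Trained networks look in the newest picture that a camera, given by its name, has taken for a name from the list of things; names that differ only in an ending like _2 or _b are one class to them, and where a whole thing is asked for, a point or a joint stands for the part that bears it (a point fixed in the world has none). Each returns a list of dicts, best first, with "conf" (0 to 1); they miss things now and then, are a little off and sometimes report something else, mostly with a low value. They report only what shows in the picture. A call takes as long as a camera call.
- optics.masks_of(target, camera): "pixels" (400x640 bool, what is visible of it) and "extent" ([centre column, centre row, width, height] in pixels, round what is visible of it).
The state is a dict: "t": time; "qpos": joint angles; "qvel": joint speeds; "joint_torque": joint torques, N m; "ee_pos": TCP position; "orientation": TCP orientation; "ft_force": force on the tool from outside, world axes, zero at the start; "moment": the same for the moment, N m; "width": finger opening in mm; "grasp_force": force on a finger pad.
Only numpy, scipy, OpenCV 4.12 (cv2) and the standard library are available. Lean on these libraries where they do the work, as an engineer would, in place of code of your own. Each camera call takes 0.05 s, during which the arm holds its last target. There are 200 camera calls.

### The job

I want to mark off this box tube, so set the tape for me: draw its blade out along the top of the tube in the vise, past the tube's free cut end, drop the hook over that end and ease the blade back just until the hook bites, then leave it there, stretched taut on its own. Don't let the blade whip back and don't ram the hook against the tube by shoving the blade on, and leave the other things on the bench where they are.

Things in the scene. Friction and masses are not known exactly. Their poses are not given: they have to be found in the camera images.
- vise: Grey drill-press vise fixed to the bench, base 200 x 100 mm, jaws closing along its x, screw and handle towards -x; jaw tops at z = 85 mm. Origin: centre of its underside on the bench, z up. A steel box tube stands in the jaws along the vise's y (see tube_top); a tape measure is clamped on the tube on its -y side (see mouth).
- tube_top (a point): Point on the flat top of the dark steel box tube, above the vise's origin, z = 100 mm; axes as the vise's. Tube 20 mm wide (x), 40 mm high, straight along y. Its free cut end, a square face, points to -y, beyond the tape; it lies somewhere between 212 and 258 mm from this point, different every time and not reported: find it by eye or by feel.
- mouth (a point): Mouth of the tape measure, on the tube's top at z = 100 mm, y = -150 mm in the vise; axes as the vise's. The black case reaches from here 95 mm to +y, 46 mm wide, 72 mm high (its front leans back above 35 mm), sitting on the tube. A C-clamp 75 mm behind the mouth holds it down: 14 mm wide in y, top at z = 186 mm, spine down the +x side out to x = 52 mm. The blade comes out towards -y.
- tape (a joint): How far the blade is drawn out, m: 0 = wound in (its end still stands 32 mm out of the mouth), 0.092 = the most. A spring pulls it in with 4.5 N at 0, 7 N at 0.092; let go, it whips back. Blade white, 30 mm wide (x), 4 mm thick, underside 12 mm above the tube at the mouth, where it can swing up 0.25 and down 0.28 rad; it droops by its weight. Hooked over the end it reads 0.025 to 0.08.
- grip (a point): Point to pinch: middle of the blade near its free end, half way through its thickness, 13 mm behind the inner face of the hook lip; 16 mm out of the mouth and about 13 mm above the tube's top when wound in. Its x is across the blade, its y points back along it into the case. Nothing stands beside the blade outside the mouth; the narrower tube is below it.
- hook: The end hook's lip, at the very end of the blade: steel, 24 mm wide, 3 mm thick, reaching 10 mm below the blade's underside; origin at the middle of its lower edge, z along the lip towards the blade. The drooping blade rests with this lip on the tube's top, and the lip drops down the end face once it is drawn past the end.
- offcut: Bystander: dark steel box-tube offcut lying flat, 40 x 90 x 20 mm, origin centre of underside.
- square: Bystander: small try square lying flat, dark wooden stock 80 mm, steel blade 110 mm, 16 mm high, origin under the middle of the stock.
- hammer: Bystander: hammer lying flat.
- wrench: Bystander: wrench lying flat.
- can: Bystander: upright aluminium spray can, 66 mm across, 150 mm high.

How it is judged:
By the outcome, as a careful person would: the job done as asked, in the order asked, and still so for the second after the job is handed in, with the robot touching nothing.
It also fails if it takes over 48 s, if anything falls off the work surface, if the arm or the gripper's body presses on something with over 40 N, if the wrist force passes 120 N, or if a joint passes its speed limit or range.

## Working session

There is one attempt and no reset: what is moved stays moved. The work goes in short steps, Python scripts to look and compute and a shell command to move; the robot and the scene stay as the last step left them, time stands still between calls to the robot, and variables do not carry over. Pictures are saved under pics/ and viewed, at most 10 in all, crops included, and the job is handed in when it is done.

```bash
ls; mkdir -p pics; python3 - <<'E'
from workcell import ctrl, optics
import cv2
print(ctrl.get_obs())
for n in("scene","top"):
    cv2.imwrite(f"pics/{n}0.png",optics.get_image(n)[:,:,::-1]); print(optics.camera_model(n))
    for t in("vise","tape","hook","tube_top"):
        try:
            for d in optics.masks_of(t,n)[:2]: print(n,t,d["conf"],d["extent"])
        except Exception as e: print(t,e)
E
```

```text
pics
{'t': 0.0, 'qpos': array([ 1.28697217e+00,  4.23783015e-01,  1.63069735e+00,  2.20652009e-05,
        1.08862570e+00, -1.89986686e-02]), 'qvel': array([-0.00015739,  0.00108428, -0.00041509,  0.00150327, -0.0001592 ,
       -0.00090501]), 'joint_torque': array([-2.23131872e-03, -5.44604051e+01, -2.73664677e+01,  6.42397162e-02,
        2.25569849e-02, -7.49137780e-05]), 'ee_pos': array([163.3978492 , 602.67583018, 221.93492924]), 'orientation': array([-4.14755518e-01, -3.11384347e+00,  2.34523599e-03]), 'ft_force': array([ 1.09621885, -0.7194915 ,  0.08678278]), 'moment': array([-0.0142066 ,  0.01675395, -0.00434208]), 'grasp_force': 0.0, 'width': 87.88315354544604}
{'fov_y': 45.23259515188511, 'cx': 320.92396313352003, 'cy': 195.98030728604988, 'view': array([[ 5.61030799e-01,  8.27663651e-01,  1.47418938e-02,
        -2.83201341e+02],
       [-7.14615764e-01,  4.75259222e-01,  5.13276712e-01,
         3.83588042e+02],
       [ 4.17814256e-01, -2.98498834e-01,  8.58096553e-01,
        -1.61137031e+03],
       [ 0.00000000e+00,  0.00000000e+00,  0.00000000e+00,
         1.00000000e+00]])}
scene vise 0.69 [383.0, 163.7, 83.6, 88.9]
scene tape 0.72 [350.9, 188.4, 19.0, 15.0]
scene hook 0.27 [349.9, 188.1, 14.9, 11.9]
scene hook 0.17 [319.3, 201.9, 32.4, 28.3]
scene tube_top 0.65 [383.5, 167.0, 84.2, 78.0]
{'fov_y': 43.993446948814736, 'cx': 323.35320956576925, 'cy': 200.57064504450997, 'view': array([[-1.11217082e-02, -9.99921554e-01,  5.76143949e-03,
        -5.28425836e+01],
       [ 9.95858732e-01, -1.05562247e-02,  9.02992383e-02,
        -5.97564674e+02],
       [-9.02313356e-02,  6.74186160e-03,  9.95898014e-01,
        -1.08294625e+03],
       [ 0.00000000e+00,  0.00000000e+00,  0.00000000e+00,
         1.00000000e+00]])}
top vise 0.55 [234.8, 223.6, 120.6, 123.9]
top tape 0.61 [284.7, 195.9, 19.6, 15.9]
top tube_top 0.77 [236.6, 224.6, 120.5, 123.5]
```

View pics/scene0.png

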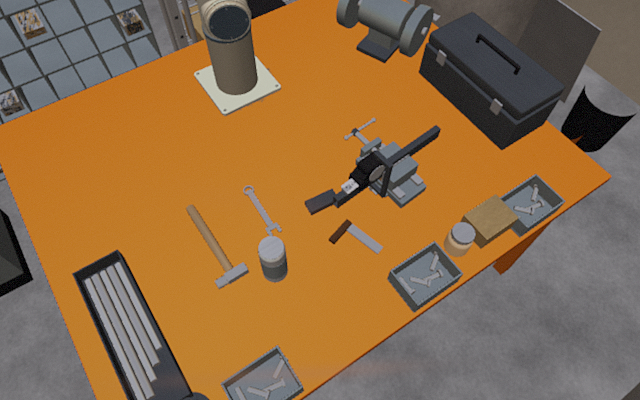

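View pics/top0.png

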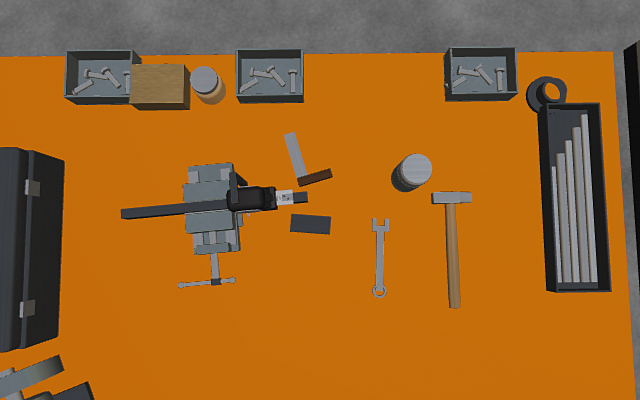

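The scene and top views show the vise, with the tape at about (350,188) in scene and (285,196) in top. The tube's free end is near (307,197) in top, and the offcut and square lie close by. I'll zoom in on both.

```bash
python3 - <<'E'
import cv2,numpy as np
a=cv2.imread("pics/top0.png")[180:240,200:320]; b=cv2.imread("pics/scene0.png")[140:220,300:400]
cv2.imwrite("pics/ztop.png",cv2.resize(a,(780,390),interpolation=cv2.INTER_CUBIC))
cv2.imwrite("pics/zscene.png",cv2.resize(b,(700,560),interpolation=cv2.INTER_CUBIC))
E
```

```text
(no output)
```

View pics/ztop.png

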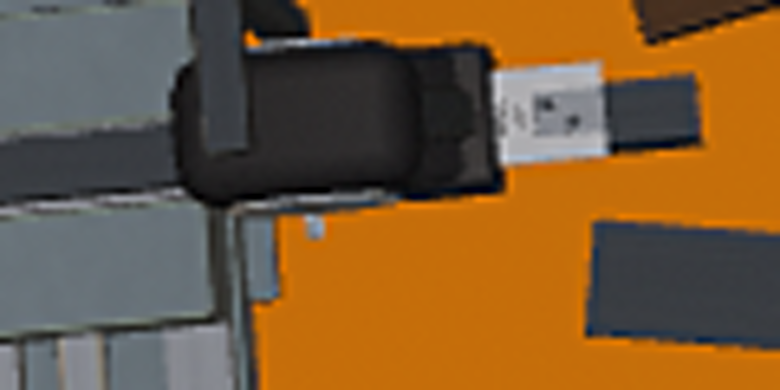

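View pics/zscene.png

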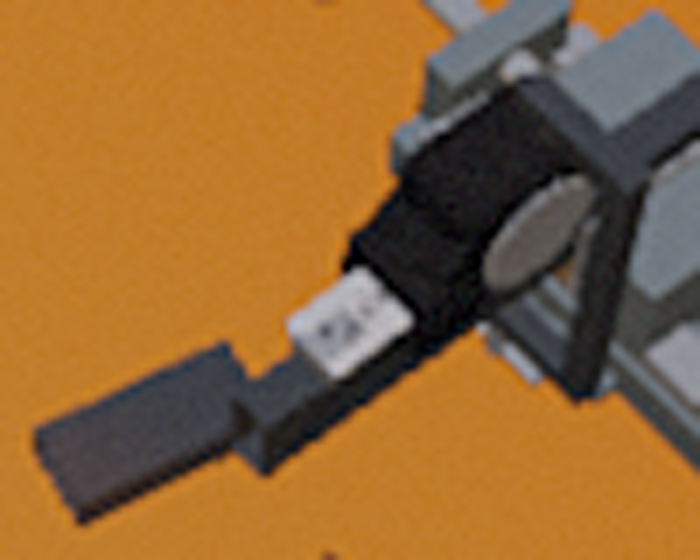

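```bash
cat > h.py <<'E'
import numpy as np
from workcell import optics
def ray(n,u,v):
    m=optics.camera_model(n); f=200/np.tan(np.radians(m["fov_y"]/2)); V=m["view"]
    d=V[:3,:3].T@np.array([(u-m["cx"])/f,-(v-m["cy"])/f,-1]); c=-V[:3,:3].T@V[:3,3]
    return c,d
def at(n,u,v,z):
    c,d=ray(n,u,v); return c+d*(z-c[2])/d[2]
def proj(n,p):
    m=optics.camera_model(n); f=200/np.tan(np.radians(m["fov_y"]/2)); q=m["view"]@np.r_[p,1]
    return m["cx"]-f*q[0]/q[2], m["cy"]+f*q[1]/q[2]
E
python3 - <<'E'
from h import *
import cv2
T=lambda u,v:(200+(u+.5)/6.5-.5,180+(v+.5)/6.5-.5)
S=lambda u,v:(300+(u+.5)/7-.5,140+(v+.5)/7-.5)
p=lambda l,a:print(l,np.round(a,1))
for q in((605,63),(605,158)):p("bladeend T",at("top",*T(*q),114))
for q in((495,69),(502,166)):p("blademouth T",at("top",*T(*q),116))
for q in((694,75),(700,147)):p("tubeend T",at("top",*T(*q),100))
for q in((0,135),(175,122),(0,205),(175,193)):p("tube back T",at("top",*T(*q),100))
for q in((288,325),(338,378)):p("bladeend S",at("scene",*S(*q),114))
for q in((362,268),(413,322)):p("blademouth S",at("scene",*S(*q),116))
for q in((240,400),(268,437)):p("tubeend S",at("scene",*S(*q),100))
# tube far end edges in the top image
im=cv2.imread("pics/top0.png"); print(im[200:226,120:124].max(2)[:, :].T); print(im[214,112:128].max(1))
E
```

```text
bladeend T [613.2   4.5 114. ]
bladeend T [582.9   4.7 114. ]
blademouth T [611.5  39.4 116. ]
blademouth T [580.5  37.2 116. ]
tubeend T [610.7 -23.4 100. ]
tubeend T [587.3 -25.1 100. ]
tube back T [593.6 200.  100. ]
tube back T [597.2 143.8 100. ]
tube back T [571.  199.8 100. ]
tube back T [574.3 143.7 100. ]
bladeend S [585.9   6.3 114. ]
bladeend S [615.4   8.3 114. ]
blademouth S [581.5  43.9 116. ]
blademouth S [611.9  45.6 116. ]
tubeend S [596.3 -22.5 100. ]
tubeend S [615.4 -23.  100. ]
[[196 196 197 197 197 197 198 200 207 157 159 162 160 205 206 206 205 202
  199 203 198 197 196 197 197 197]
 [197 197 197 197 196 197 197 203 210  77  73  72  73  73  74  76  76  79
   97 205 200 197 197 197 197 196]
 [197 197 197 197 196 197 198 204 174  74  69  67  66  67  67  70  68  73
   64 209 201 197 197 197 196 197]
 [197 197 197 197 197 197 198 206 177  72  67  68  65  65  65  68  67  71
   64 214 203 198 197 197 196 197]]
[197 196 196 197 197 196 198 204 206  74  67  65  65  67  66  66]
```

```bash
python3 -m jog '[[-0.9,0,0,0,0,0.55,1],[-0.9,0,0,0,0,0.55,1],[-0.9,0,0,0,0,0.55,1],[-0.9,0,0,0,0,0.55,1],[-0.9,0,0,0,0,0.55,1],[-0.9,0,0,0,0,0.55,1],[-0.9,0,0,0,0,0.55,1],[-0.9,0,0,0,0,0.55,1],[-0.9,0,0,0,0,0.55,1],[-0.9,0,0,0,0,0.55,1],[-0.9,0,0,0,0,0.55,1],[-0.9,0,0,0,0,0.55,1],[-0.9,0,0,0,0,0.55,1],[-0.9,0,0,0,0,0.55,1],[-0.9,0,0,0,0,0.55,1],[-0.9,0,0,0,0,0.55,1],[-0.9,0,0,0,0,0.55,1],[-0.9,0,0,0,0,0.55,1],[-0.9,0,0,0,0,0.55,1],[-0.9,0,0,0,0,0.55,1]]'
cat >> h.py <<'E'
from scipy.spatial.transform import Rotation as R
from workcell import ctrl
def need(p,yaw=0.07):
    """shift (40 mm) in present tool axes, turn (6 deg), to reach point p"""
    o=ctrl.get_obs(); r=R.from_rotvec(o["orientation"])
    c,s=np.cos(yaw),np.sin(yaw)
    G=R.from_matrix(np.array([[-s,c,0],[c,s,0],[0,0,-1]]).T if 0 else np.column_stack([[-s,c,0],[c,s,0],[0,0,-1]]))
    print("pos",o["ee_pos"].round(1),"F",o["ft_force"].round(2),"t",round(o["t"],2))
    print("shift now-axes",(r.inv().apply(np.array(p)-o["ee_pos"])/40).round(3),"shift goal-axes",(G.inv().apply(np.array(p)-o["ee_pos"])/40).round(3),"turn",(np.degrees((r.inv()*G).as_rotvec())/6).round(3))
E
python3 -c "
from h import *
need((599,20,200))"
```

```text
t: 2.5
ee_pos: [632.6, 107.7, 222.7]
orientation: [2.047, 2.383, 0.0]
ft_force: [0.2, 0.6, -0.2]
width: 88.1
grasp_force: 0.0
pos [632.6 107.7 222.7] F [ 0.17  0.57 -0.23] t 2.5
shift now-axes [-2.039 -1.161  0.568] shift goal-axes [-2.127 -0.991  0.569] turn [ 0.003 -0.     0.78 ]
```

```bash
python3 -m jog '[[0,0,0,0,0,0.78,1],[-0.7,-0.33,0,0,0,0,1],[-0.7,-0.33,0,0,0,0,1],[-0.72,-0.33,0,0,0,0,1],[0,0,0.56,0,0,0,1],[0,0,0,0,0,0,1],[0,0,0,0,0,0,1]]'
python3 -c "
from h import *
need((598.5,20,101))
import cv2
for n in('scene','top'): 
    im=optics.get_image(n)[:,:,::-1]; u,v=map(int,proj(n,(598,10,112))); cv2.imwrite(f'pics/a{n}.png',cv2.resize(im[v-50:v+40,u-60:u+60],(800,600),interpolation=cv2.INTER_CUBIC)); print(u,v)
"
```

```text
t: 3.2
ee_pos: [598.7, 21.8, 200.3]
orientation: [-2.139, -2.3, 0.001]
ft_force: [1.4, 0.9, 0.3]
width: 87.8
grasp_force: 0.0
pos [598.7  21.8 200.3] F [1.4  0.86 0.28] t 3.2
shift now-axes [-0.045 -0.005  2.482] shift goal-axes [-0.045 -0.007  2.482] turn [-0.008 -0.002  0.023]
344 188
290 196
```

View pics/ascene.png

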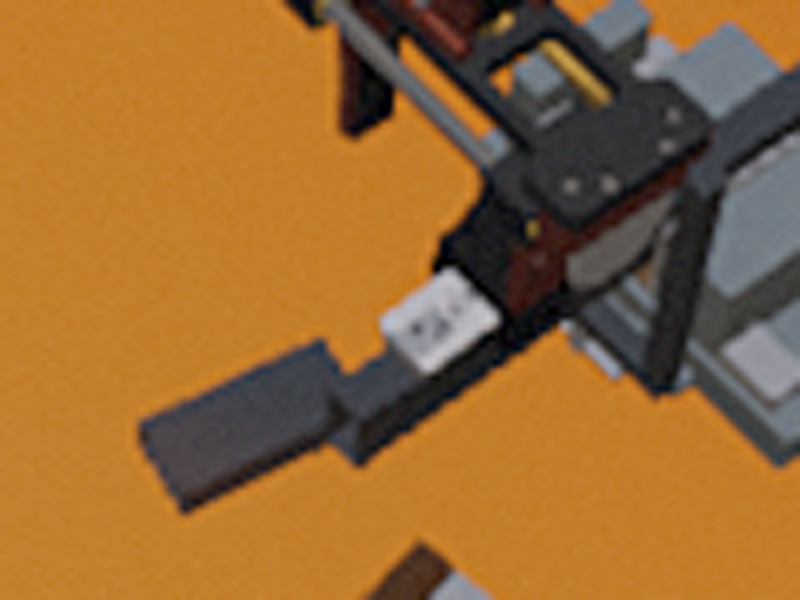

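The open fingers straddle the blade line: the far one is at about (350,110) in the crop, the near one at (530,270), and the blade at (440,320). I'll descend now.

```bash
python3 -m jog '[[-0.04,0,0.5,0,0,0,1],[0,0,0.5,0,0,0,1],[0,0,0.5,0,0,0,1],[0,0,0.5,0,0,0,1],[0,0,0.3,0,0,0,1],[0,0,0.18,0,0,0,1],[0,0,0,0,0,0,1],[0,0,0,0,0,0,1]]'
```

```text
t: 4.1
ee_pos: [599.4, 20.2, 101.8]
orientation: [2.139, 2.3, 0.001]
ft_force: [-0.5, -0.5, -0.4]
width: 87.4
grasp_force: 0.0
```

```bash
python3 -m jog '[[0,0,0,0,0,0,0.5],[0,0,0,0,0,0,0.42],[0,0,0,0,0,0,0.38],[0,0,0,0,0,0,0.36],[0,0,0,0,0,0,0.34],[0,0,0,0,0,0,0.3],[0,0,0,0,0,0,0.2]]'
```

```text
t: 4.8
ee_pos: [598.8, 20.0, 101.0]
orientation: [-2.139, -2.3, 0.0]
ft_force: [-0.2, 0.2, -0.7]
width: 35.3
grasp_force: 0.0
```

```bash
python3 -m jog '[[0,0,0,0,0,0,0.2],[0,0,0,0,0,0,0.2],[0,0,0,0,0,0,0.2],[0,0,0,0,0,0,0.2]]'
```

```text
t: 5.2
ee_pos: [597.7, 19.9, 101.0]
orientation: [-2.138, -2.299, 0.003]
ft_force: [-5.3, -0.8, 4.9]
width: 29.6
grasp_force: 30.0
```

```bash
python3 -m jog '[[0,-0.02,-0.03,0,0,0,0.2],[0,-0.01,-0.03,0,0,0,0.2],[-0.05,0,0,0,0,0,0.2],[-0.1,0,0,0,0,0,0.2],[-0.1,0,0,0,0,0,0.2],[-0.05,0,0,0,0,0,0.2],[0,0,0,0,0,0,0.2]]'
```

```text
t: 5.9
ee_pos: [598.3, 8.7, 102.0]
orientation: [-2.139, -2.299, -0.0]
ft_force: [3.1, 5.0, -12.9]
width: 29.4
grasp_force: 30.0
```

```bash
python3 -m jog '[[0,0,0.02,0,0,0,0.2],[-0.05,0.0,0.01,0,0,0,0.2],[-0.1,0,0.01,0,0,0,0.2],[-0.1,0,0.01,0,0,0,0.2],[-0.05,0,0,0,0,0,0.2],[0,0,0,0,0,0,0.2]]'
```

```text
t: 6.5
ee_pos: [599.4, -3.2, 100.9]
orientation: [-2.139, -2.299, -0.001]
ft_force: [0.7, 5.2, -6.8]
width: 29.4
grasp_force: 30.0
```

```bash
python3 -m jog '[[-0.05,0,0.015,0,0,0,0.2],[-0.1,0,0.015,0,0,0,0.2],[-0.1,0,0.01,0,0,0,0.2],[-0.1,0,0.01,0,0,0,0.2],[-0.1,0,0,0,0,0,0.2],[-0.05,0,0,0,0,0,0.2],[0,0,0,0,0,0,0.2]]'
python3 - <<'E'
from h import *
import cv2
im=[]
for n in('scene','top'):
    i=optics.get_image(n)[:,:,::-1]; u,v=map(int,proj(n,(600,-10,112))); im.append(cv2.resize(i[v-40:v+35,u-50:u+50],(400,300),interpolation=cv2.INTER_CUBIC)); print(u,v)
cv2.imwrite('pics/b.png',cv2.resize(np.hstack(im),(800,300)))
need((600,-27,101))
E
```

```text
t: 7.2
ee_pos: [601.0, -23.1, 99.2]
orientation: [-2.139, -2.299, -0.002]
ft_force: [-0.7, 5.0, -3.1]
width: 29.5
grasp_force: 30.0
338 193
299 195
pos [601.  -22.9  99.2] F [-0.08  5.46 -4.73] t 7.3
shift now-axes [-0.1   -0.033 -0.044] shift goal-axes [-0.101 -0.033 -0.044] turn [ 0.004 -0.013  0.021]
```

View pics/b.png

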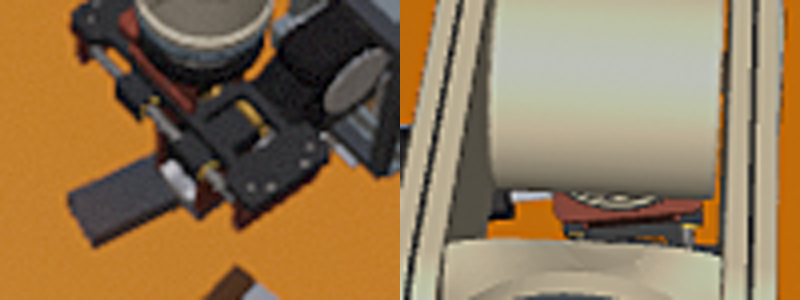

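```bash
python3 -m jog '[[0,0,0.02,0,0.15,0,0.2],[0,0,0.025,0,0.15,0,0.2],[0,0,0.025,0,0.15,0,0.2],[0,0,0,0,0,0,0.2]]'
```

```text
t: 7.7
ee_pos: [601.0, -23.0, 96.3]
orientation: [-2.116, -2.273, -0.052]
ft_force: [-0.0, 5.6, -4.1]
width: 29.2
grasp_force: 30.0
```

```bash
python3 -m jog '[[0,0,0.025,0,0.18,0,0.2],[0,0,0.025,0,0.18,0,0.2],[0,0,0.025,0,0.18,0,0.2],[0,0,0,0,0,0,0.2],[0,0,0,0,0,0,0.2]]'
```

```text
t: 8.2
ee_pos: [601.0, -22.8, 93.4]
orientation: [-2.086, -2.242, -0.11]
ft_force: [0.7, 7.3, -3.9]
width: 29.5
grasp_force: 30.0
```

```bash
python3 -m jog '[[0.02,0,0,0,0,0,0.2],[0.025,0,0,0,0,0,0.2],[0.025,0,0,0,0,0,0.2],[0.025,0,0,0,0,0,0.2],[0.025,0,0,0,0,0,0.2],[0,0,0,0,0,0,0.2],[0,0,0,0,0,0,0.2]]'
```

```text
t: 8.9
ee_pos: [600.6, -17.7, 93.9]
orientation: [-2.086, -2.243, -0.11]
ft_force: [1.4, 6.4, -4.3]
width: 29.6
grasp_force: 30.0
```

```bash
python3 -m jog '[[0.02,0,0,0,0,0,0.2],[0.02,0,0,0,0,0,0.2],[0.02,0,0,0,0,0,0.2],[0,0,0,0,0,0,0.2],[0,0,0,0,0,0,0.2]]'
```

```text
t: 9.4
ee_pos: [600.4, -15.4, 94.2]
orientation: [-2.086, -2.243, -0.11]
ft_force: [-0.4, 6.3, -4.4]
width: 29.2
grasp_force: 30.0
```

```bash
python3 -m jog '[[0.015,0,0,0,0,0,0.2],[0.015,0,0,0,0,0,0.2],[0,0,0,0,0,0,0.2],[0,0,0,0,0,0,0.2]]'
```

```text
t: 9.8
ee_pos: [600.3, -14.2, 94.3]
orientation: [-2.086, -2.243, -0.11]
ft_force: [-0.2, 6.4, -3.9]
width: 29.1
grasp_force: 30.0
```

```bash
python3 -m jog '[[0.015,0,0,0,0,0,0.2],[0.015,0,0,0,0,0,0.2],[0,0,0,0,0,0,0.2],[0,0,0,0,0,0,0.2]]'
```

```text
t: 10.2
ee_pos: [600.2, -13.1, 94.4]
orientation: [-2.086, -2.243, -0.109]
ft_force: [-0.1, 5.6, -3.3]
width: 29.8
grasp_force: 30.0
```

```bash
python3 -m jog '[[0.015,0,0,0,0,0,0.2],[0.01,0,0,0,0,0,0.2],[0,0,0,0,0,0,0.2],[0,0,0,0,0,0,0.2]]'
```

```text
t: 10.6
ee_pos: [600.1, -13.0, 94.6]
orientation: [-2.087, -2.243, -0.109]
ft_force: [0.9, 4.2, -5.4]
width: 29.5
grasp_force: 30.0
```

```bash
python3 -m jog '[[0.01,0,0,0,0,0,0.2],[0.01,0,0,0,0,0,0.2],[0,0,0,0,0,0,0.2],[0,0,0,0,0,0,0.2]]'
```

```text
t: 11.0
ee_pos: [600.1, -12.8, 94.8]
orientation: [-2.087, -2.244, -0.108]
ft_force: [2.7, -1.1, -7.3]
width: 29.4
grasp_force: 30.0
```

```bash
python3 -m jog '[[-0.005,0,0.015,0,0,0,0.2],[0,0,0.01,0,0,0,0.2],[0,0,0,0,0,0,0.2],[0,0,0,0,0,0,0.2]]'
```

```text
t: 11.4
ee_pos: [600.2, -12.7, 94.5]
orientation: [-2.087, -2.244, -0.108]
ft_force: [-1.5, -2.1, 4.9]
width: 29.1
grasp_force: 30.0
```

```bash
python3 -m jog '[[-0.005,0,-0.01,0,0,0,0.2],[0,0,0,0,0,0,0.3],[0,0,0,0,0,0,0.37],[0,0,0,0,0,0,0.4],[0,0,0,0,0,0,0.5],[0,0,0,0,0,0,0.7],[0,0,0,0,0,0,0.9],[0,0,0,0,0,0,0.9],[0,0,0,0,0,0,0.9]]'
```

```text
t: 12.3
ee_pos: [600.0, -12.7, 94.2]
orientation: [-2.087, -2.243, -0.108]
ft_force: [-1.2, 0.4, 0.0]
width: 71.7
grasp_force: 0.0
```

Released with no force left on the tool. I'll retreat straight up, then away from the tube towards the base and look.

```bash
python3 -m jog '[[0,0,-0.2,0,0,0,0.9],[0,0,-0.5,0,0,0,0.9],[0,0,-0.8,0,0,0,0.9],[0,0,-0.8,0,0,0,0.9],[0,0,-0.8,0,0,0,0.9],[0,0,-0.8,0,0,0,0.9],[-0.8,0,-0.3,0,0,0,0.9],[-0.8,0,0,0,0,0,0.9],[-0.8,0,0,0,0,0,0.9],[-0.8,0,0,0,0,0,0.9],[-0.8,0,0,0,0,0,0.9],[-0.8,0,0,0,0,0,0.9],[0,0,0,0,0,0,0.9],[0,0,0,0,0,0,0.9]]'
python3 - <<'E'
from h import *
import cv2
im=[]
for n in('scene','top'):
    i=optics.get_image(n)[:,:,::-1]; u,v=map(int,proj(n,(600,-10,112))); im.append(cv2.resize(i[v-40:v+35,u-50:u+50],(400,300),interpolation=cv2.INTER_CUBIC))
cv2.imwrite('pics/c.png',np.hstack(im))
E
```

```text
t: 13.7
ee_pos: [614.8, -220.9, 241.6]
orientation: [-2.088, -2.242, -0.109]
ft_force: [0.1, 1.3, -0.3]
width: 79.0
grasp_force: 0.0
```

View pics/c.png

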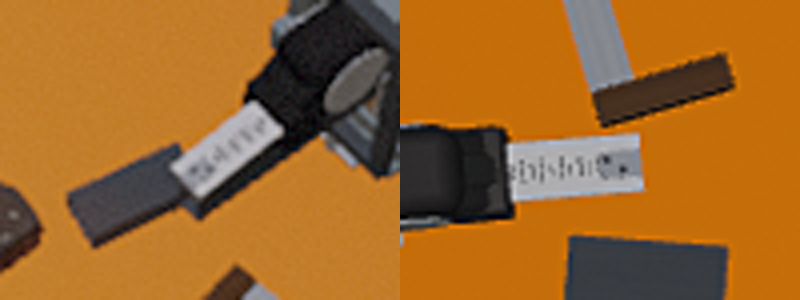

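Both views show the blade drawn out and covering the tube's end (crop (180,165) in scene, (640,160) in top). It is holding on its own, and the offcut and square haven't moved. I'll hand it in.

```bash
python3 -c "
from workcell import ctrl
print(ctrl.close_job())"
```

```text
the job is handed in; nothing more can be done
None
```

The tape is set: its hook is over the tube's free end and the blade is taut on its own, with the gripper clear of it and the offcut and square unmoved; the job was handed in at about 14 s, and no verdict came back.

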